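# Load a glass roundel into the edging jig with a paddle

### The job

Pick up the blue-handled paddle by its handle with the glass roundel lying loose on its blade, carry it level and lower the blade into the slot of the wooden jig so that the roundel comes to lie on the two rails. With the paddle's heel push the roundel under the brass bar's clear lip and on, bar and all, until the bar is felt to be fully home, and press it there for about half a second with roughly 10 newtons, never pressing with more than 20. Then draw the paddle straight back out, leaving the roundel seated, lay the paddle flat on the cork mat again and let go; keep the fingers off the glass, never tip the glass and leave the jar, the brass weight and the scrubbing brush alone.

Things in the scene. Friction and masses are not known exactly. Their poses are not given: they have to be found in the camera images.
- paddle: Steel paddle with blue handle, 0.25 kg, flat underside, lying on the mat with the roundel on its blade. Origin: on the underside, 20 mm behind the blade's tip; x along the blade to the tip, z up. Blade x = -36 to +20 mm, 32 mm wide, 4 mm thick. Handle x = -180 to -90 mm, 24 mm wide, 36 mm high
- paddle_heel (a point): Foot of the paddle's upright heel: at paddle x = -36 mm, on the underside; axes as the paddle's. The heel's flat front face looks to +x, is 32 mm wide, and its top is 18 mm above the underside; it pushes the roundel's rear edge. Behind it a neck 14 mm wide, 12 mm high leads to the handle
- paddle_grip (a point): Middle of the paddle's handle, at paddle x = -135 mm, 26 mm above the underside: where to grip it from above, a finger on either side; axes as the paddle's. Paddle and glass balance some 40 mm ahead of it; a grip of about 55 N holds it level
- roundel: Loose amber glass disc with a red and yellow centre, 64 mm across, 6 mm thick, about 55 g (varies). Origin: centre of its underside, z up. At the start it lies on the blade, its rear edge 2 to 8 mm ahead of the heel; it is wider than the blade and nothing holds it but friction
- jig: Wooden jig fixed to the table. Origin: on the table; x is the push direction, z up. Base x = -70 to +90 mm, 130 mm wide, 8 mm thick. Two dark rails along its whole length, tops 26 mm above the table. Aluminium guides on the rails from x = -30 mm on, 80 mm apart, 10 mm high. With the bar home the roundel's centre is somewhere at x = +16 to +32 mm
- jig_slot (a point): Set-down place, at jig x = -45 mm, y = 0, rail-top height; axes as the jig's. The slot between the rails is 44 mm wide, open at the rear (x = -70 mm), its floor 18 mm lower. With the blade's underside 8 mm below the rail tops, the roundel lies on the rails, blade 4 mm under it, heel behind it. Retreat along -x 65 mm or more before lifting the blade
- bar_face (a point): Brass bar: middle of its front face's lower edge, at rail-top height; axes as the jig's; face 72 mm wide, looks to -x. A clear lip reaches 16 mm forward of it, 10.5 mm above the rails. It slides along +x at a push of 2 to 5 N, stays where left, and ends at a firm hidden stop, set differently each time, 12 to 30 mm on. Roundel's centre when seated: 32 mm before this face
- mat: Cork mat 260 by 100 mm, 4 mm thick, fixed. Origin: on the table, within 15 mm of under the paddle's origin at the start; its centre is at mat x = -70 mm; x along its length
- jar: Bystander: glass jar with steel cap, 54 mm across, 90 mm high; origin at the centre of its underside
- weight: Bystander: brass weight 50 mm across, 54 mm high; origin at the centre of its underside
- scrubber: Bystander: scrubbing brush with wooden back, 160 by 45 by 43 mm, bristles down; origin at the centre of its underside

How it is judged:
By the outcome, as a careful person would: the job done as asked, in the order asked, and still so for the second after the job is handed in, with the robot touching nothing.
It also fails if it takes over 72 s, if anything falls off the work surface, if the arm or the gripper's body presses on something with over 40 N, if the wrist force passes 120 N, or if a joint passes its speed limit or range.

### The arm

A 6-joint arm with a two-finger parallel gripper is mounted at the origin on the work surface. World frame = base frame: x ahead of the robot, y to its left, z up, the work surface at z = 0. Lengths are in m, angles in degrees, forces in N, time in s.
With the tool pointing down it reaches from about 0.325 to 0.775 m from the base axis. Payload 5.5 kg.
Tool frame: the origin (TCP) lies at the centre of the arm's flange, where the gripper is bolted on; the fingertips stand 182 mm ahead of it and the grasp point (between the pads) lies 163 mm ahead of it; z points along the fingers, y is the line along which they close (so a half turn about z gives the same grasp; the last joint's range is limited). The gripper opens to 88 mm and grips with 3 to 60 N. Pads are 20 mm wide; open, the fingers measure 115 mm over their backs; the gripper's body (75 mm by 178 mm) begins 61 mm behind the grasp point.
Start: joints at [62.412, 5.22, 70.514, -0, 104.267, -3.249], TCP at [0.247, 0.547, 0.405] pointing down, gripper open.
Joint ranges: [-164.24, 164.24], [-49.07, 125.15], [9.68, 141.18], [-86.29, 266.29], [3.28, 154.24], [-151.56, 151.56]. Speed limits (degrees/s): [147.25, 147.25, 172.46, 180, 180, 180].

### API

Orientations are given as [roll, pitch, yaw] about the fixed x, y, z axes, in that order (R = Rz(yaw) Ry(pitch) Rx(roll)).
In Python, from station import r gives the robot as it stands. The module is installed in compiled form; this text tells all that it offers. Calls block until the motion is done:
- r.reach(position, orientation): joint-space move of the TCP to a pose.
- r.servo_line(position, rotation=None, speed=0.15): straight line of the TCP; rotation=None keeps the orientation; speed is the mean speed in m/s.
- r.move_joints(angles): joint-space move.
- r.let_go() and r.grab(squeeze=None): open the fingers fully, or close them until they stop; squeeze is the grip in N (None keeps the last).
- r.wait(seconds).
- r.inverse_kinematics(position, orientation): joint angles nearest the present ones, or None.
- r.sense(): the state.
- r.snapshot(name): name is "scene" or "top" or "wrist"; returns a dict with "frame" (384x512x3 uint8, red, green, blue), "fx", "fy", "cx", "cy" (pixels), "R" (3x3) and "t" (3): a world point X has camera coordinates R X + t. Camera axes: x right, y down, z forward; pixel columns grow to the right and rows downward; lengths in m; the calibration is good to about 2 mm. A picture is of the moment at which its call begins. There is no depth.
A pose or a line that the arm cannot do raises r.IKError and nothing moves.
- r.hand_in(): hands the job in; it is judged then, once.
The state is a dict: "clock": time; "joints": joint angles; "joint_vel": joint speeds; "joint_torque": joint torques, N m; "tcp_pos": TCP position; "orientation": TCP orientation; "contact_force": force on the tool from outside, world axes, zero at the start; "torque": the same for the moment, N m; "opening": finger opening in m; "gripper_force": force on a finger pad.
Only numpy, scipy, OpenCV 4.12 (cv2) and the standard library are available. Lean on these libraries where they do the work, as an engineer would, in place of code of your own. Each camera call takes 0.05 s, during which the arm holds its last target. There are 200 camera calls.

## Working session

There is one attempt and no reset: what is moved stays moved. The work goes in short steps, each a Python script; the robot and the scene stay as the last script left them, time stands still between calls to the robot, and variables do not carry over. Pictures are saved under pics/ and viewed, at most 10 in all, crops included, and the job is handed in when it is done.

```bash
mkdir -p pics
python3 - <<'E'
from station import r
import cv2,numpy as np,pickle
s=r.sense();print(s)
d={}
for n in("scene","top","wrist"):
    d[n]=r.snapshot(n);c=d[n];print(n,c["fx"],c["cx"],c["cy"],(-np.array(c["R"]).T@c["t"]).round(3),np.array(c["R"]).round(2).tolist())
    cv2.imwrite(f"pics/{n}0.png",c["frame"][:,:,::-1])
pickle.dump(d,open("d0.pkl","wb"))
E
```

```text
{'clock': 0.0, 'joints': array([ 6.24111490e+01,  5.26190169e+00,  7.05815278e+01,  1.36073139e-03,
        1.04264812e+02, -3.24626938e+00]), 'joint_vel': array([-0.00267125,  0.11645339, -0.00807173,  0.05290451,  0.02437515,
       -0.00560217]), 'joint_torque': array([ 3.55962238e-04, -4.46449649e+01, -4.06444001e+01,  6.97089988e-02,
        2.95550795e-02, -1.29531850e-04]), 'tcp_pos': array([0.24731643, 0.54671984, 0.40352261]), 'orientation': array([-1.79892007e+02, -7.44676281e-03,  1.55657745e+02]), 'contact_force': array([-0.12709888, -0.40673474,  0.11029399]), 'torque': array([ 0.03381667,  0.01410941, -0.05055666]), 'gripper_force': 0.0, 'opening': 0.0877944085619959}
scene 482.13341789153486 256.2528932759838 191.87060150174204 [1.268 0.407 0.916] [[-0.39, 0.92, 0.02], [0.69, 0.31, -0.66], [-0.61, -0.25, -0.75]]
top 389.66923991138316 259.7026965654223 195.54654834911005 [0.503 0.15  1.179] [[-0.03, -1.0, -0.0], [-0.99, 0.03, -0.1], [0.1, -0.0, -1.0]]
wrist 269.66573847390345 257.18198923157644 189.92231833347668 [0.182 0.576 0.383] [[0.41, 0.91, -0.0], [0.88, -0.4, 0.26], [0.24, -0.11, -0.97]]
```

View pics/top0.png

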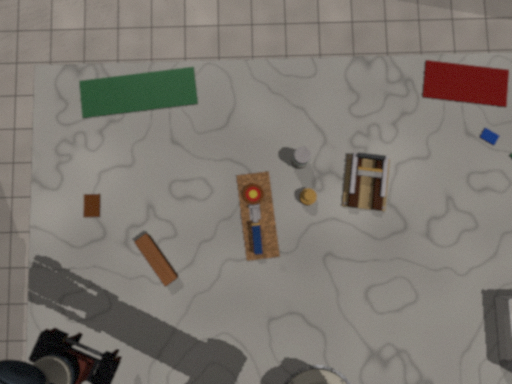

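View pics/scene0.png

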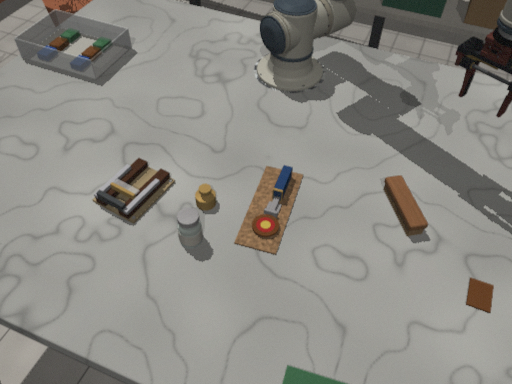

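Top view: roundel at (253,194), blue handle (257,240), bar (370,172), jig (365,182) with its open rear at the bottom, jar (301,157), weight (308,197), brush (155,258). The scene view agrees. The paddle and the jig both point roughly along +x. Next I'll take closer wrist views.

```bash
cat > h.py <<'E'
from station import r
import cv2,numpy as np,pickle
def ray(c,p):
    R=np.array(c["R"]);d=R.T@[(p[0]-c["cx"])/c["fx"],(p[1]-c["cy"])/c["fy"],1.]
    return -R.T@c["t"],d/np.linalg.norm(d)
def plane(c,p,z):
    o,d=ray(c,p);return o+d*(z-o[2])/d[2]
def tri(cs,ps):
    A=np.zeros((3,3));b=np.zeros(3);L=[]
    for c,p in zip(cs,ps):
        o,d=ray(c,p);M=np.eye(3)-np.outer(d,d);A+=M;b+=M@o;L.append((o,M))
    X=np.linalg.solve(A,b);return X,[np.linalg.norm(M@(X-o)) for o,M in L]
def proj(c,X):
    q=np.array(c["R"])@X+c["t"];return [c["fx"]*q[0]/q[2]+c["cx"],c["fy"]*q[1]/q[2]+c["cy"]]
E
python3 - <<'E'
from h import *
d=pickle.load(open("d0.pkl","rb"));c=d["top"]
P={k:plane(c,p,z) for k,p,z in(("roundel",(253,194),.01),("handle",(257,240),.04),("bar",(370,172),.04),("jigc",(365,182),.03),("jar",(301,157),.09),("weight",(308,197),.054),("brush",(155,258),.043))}
for k in P:print(k,P[k].round(3))
v={}
for i,(x,y) in enumerate(((.42,.15),(.49,.15),(.45,-.13),(.52,-.13))):
    r.reach([x,y,.36],[180,0,180]);v[i]=r.snapshot("wrist")
print(r.sense()["clock"],r.sense()["joints"].round(1))
pickle.dump(v,open("d1.pkl","wb"))
cv2.imwrite("pics/m1.png",cv2.resize(np.vstack([np.hstack([v[0]["frame"],v[1]["frame"]]),np.hstack([v[2]["frame"],v[3]["frame"]])])[:,:,::-1],(800,600)))
E
```

```text
roundel [0.621 0.169 0.01 ]
handle [0.483 0.16  0.04 ]
bar [ 0.674 -0.178  0.04 ]
jigc [ 0.646 -0.165  0.03 ]
jar [0.715 0.029 0.09 ]
weight [0.604 0.009 0.054]
brush [0.44  0.456 0.043]
3.8083 [ -17.6   -4.9   85.2   -0.    99.8 -107.7]
```

View pics/m1.png

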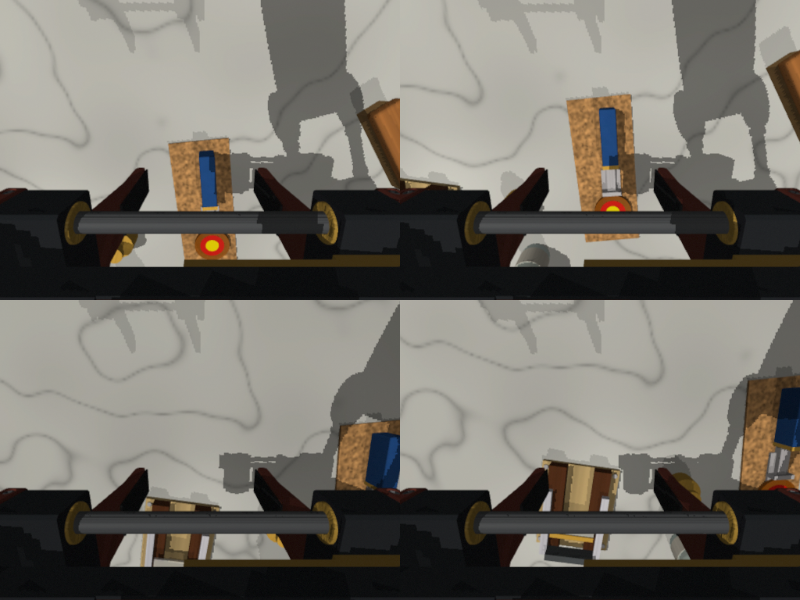

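The wrist camera sits on the tool's +x side, so with yaw 0 it will look ahead over the blade. I'll retake the views with that yaw.

Run:
```python
from h import *
v={}
for i,(x,y) in enumerate(((.56,-.16),(.50,-.12),(.50,.13),(.44,.17))):
    r.reach([x,y,.34],[180,0,0]);v[i]=r.snapshot("wrist")
print(r.sense()["clock"],r.sense()["joints"].round(1))
pickle.dump(v,open("d2.pkl","wb"))
cv2.imwrite("pics/m2.png",cv2.resize(np.vstack([np.hstack([v[0]["frame"],v[1]["frame"]]),np.hstack([v[2]["frame"],v[3]["frame"]])])[:,:,::-1],(800,600)))
```

```text
8.4 [ 16.9 -15.   96.1  -0.   98.8 107. ]
```

View pics/m2.png

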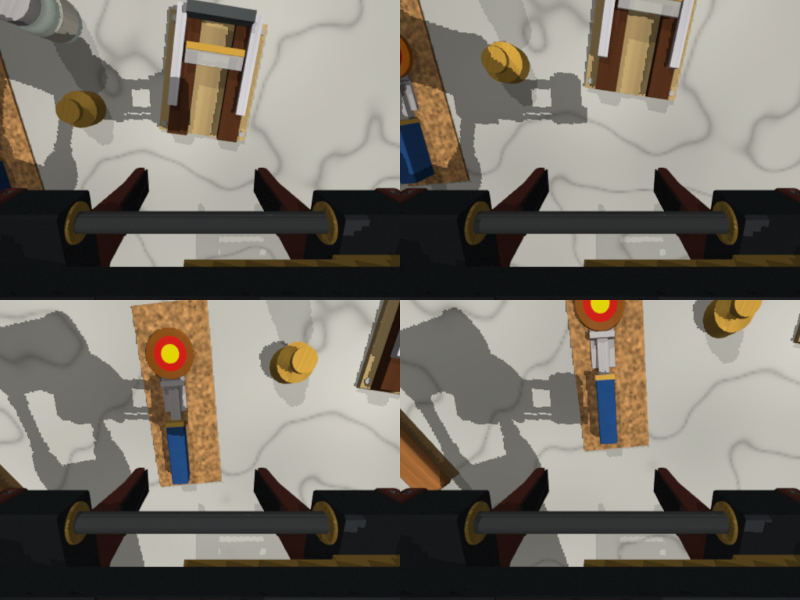

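The jig, with its bar and lip, is fully visible in frame 0 (full-resolution px about x 205-345, y 0-180). The roundel, blade and handle are visible in frames 2 and 3. I'll enlarge the crops to choose masks.

Run:
```python
from h import *
v=pickle.load(open("d2.pkl","rb"))
a=cv2.resize(v[0]["frame"][0:190,200:350],None,fx=3,fy=3,interpolation=0)
b=cv2.resize(v[2]["frame"][0:240,160:300],None,fx=2.375,fy=2.375,interpolation=0)
o=np.zeros((570,450+b.shape[1],3),np.uint8);o[:,:450]=a;o[:b.shape[0],450:]=b
cv2.imwrite("pics/crop.png",o[:,:,::-1]);print(o.shape)
h=lambda i,p:(p,v[i]["frame"][p[1],p[0]].tolist())
```

```text
(570, 782, 3)
```

View pics/crop.png

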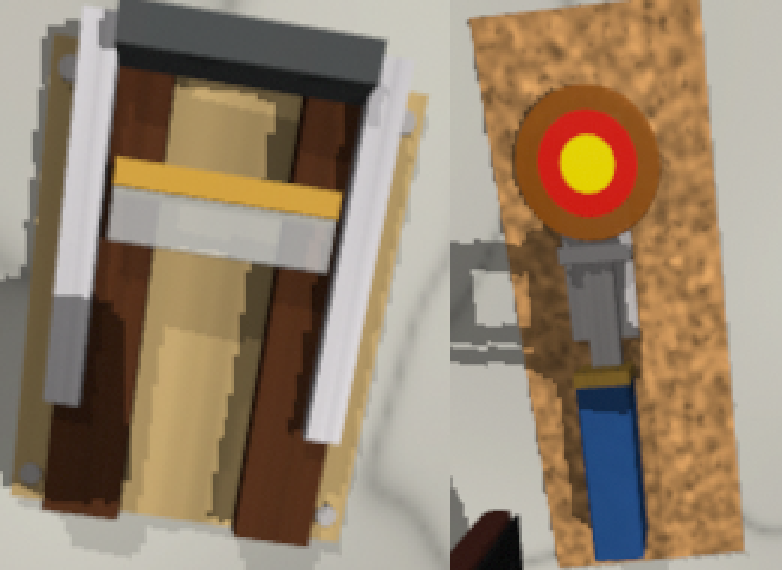

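The crops are clear: rail rear corners at crop (45,508), (118,516), (235,533) and (308,545), the bar strip from (115,160) to (340,215), the roundel at (588,163), and the handle between (580,390) and (640,555). Next I'll measure these with masks.

```bash
cat > m.py <<'E'
from h import *
v=pickle.load(open("d2.pkl","rb"));d0=pickle.load(open("d0.pkl","rb"))
def ch(c):return [c["frame"][:,:,i].astype(float) for i in range(3)]
def blob(m):
    n,l,s,ce=cv2.connectedComponentsWithStats(m.astype(np.uint8));k=1+np.argmax(s[1:,4]);return l==k,ce[k],s[k]
# roundel yellow centre
cs=[];ps=[]
for c in(v[2],v[3],d0["top"],d0["scene"]):
    R,G,B=ch(c);m,ce,s=blob((R>170)&(G>150)&(B<80));cs.append(c);ps.append(ce);print("yellow",ce.round(1),s[4],plane(c,ce,.014).round(4))
print("roundel tri",tri(cs,ps),tri(cs[:2],ps[:2]))
# handle
H=[]
for c in(v[2],v[3]):
    R,G,B=ch(c);m=(B>1.5*G)&(B>1.9*R)&(B>25);m,ce,s=blob(m);top=blob(m&(B>np.median(B[m])*.9))[0]
    print("blue med",np.median(B[m]),m.sum(),top.sum(),s[:4])
    # all-blue silhouette: row-wise middle rows; left/right edges of the top face
    ys=np.unique(np.where(top)[0])[4:-4];L=[np.where(top[y])[0].min()-.5+.0 for y in ys];Rr=[np.where(top[y])[0].max()+.5 for y in ys]
    E=[]
    for e in(L,Rr):
        q=np.polyfit(ys,e,1);a,b=[plane(c,(np.polyval(q,y),y),.04) for y in(ys[0],ys[-1])];w=a-b;E.append((a,b));print(" edge yaw",np.degrees(np.arctan2(w[1],w[0])).round(2),a.round(4),b.round(4))
    w=E[0][0]-E[1][0];print(" width",np.linalg.norm(np.cross(w,(E[1][0]-E[1][1])/np.linalg.norm(E[1][0]-E[1][1]))))
    xs=np.where(m);y1=xs[0].max()+.5;y0=xs[0].min()-.5;H.append((np.mean(xs[1][xs[0]==y0+.5]),y0,np.mean(xs[1][xs[0]==y1-.5]),y1))
    print(" back edge",plane(c,(H[-1][2],y1),.04),"front",plane(c,H[-1][:2],.04))
print("handle back tri",tri(v_:=[v[2],v[3]],[h[2:] for h in H]))
# jig
J=[]
for c,y0,y1 in((v[0],0,0),(v[1],0,0)):
    R,G,B=ch(c);m=(R>1.6*G)&(R>18)&(R<130);yy,xx=np.mgrid[:384,:512];m&=(yy<190)&(xx>190)&(xx<380)
    m=cv2.morphologyEx(m.astype(np.uint8),cv2.MORPH_OPEN,np.ones((3,3)))
    n,l,s,ce=cv2.connectedComponentsWithStats(m);k=1+np.argsort(-s[1:,4])[:4];print("rails",[s[i].tolist() for i in k]);J.append((c,l,s,k))
E
python3 m.py
```

```text
yellow [389.4  74.2] 938 [ 0.6143 -0.0097  0.014 ]
yellow [444.7   8.7] 550 [ 0.6149 -0.017   0.014 ]Traceback (most recent call last):
  File "m.py", line 9, in <module>
    R,G,B=ch(c);m,ce,s=blob((R>170)&(G>150)&(B<80));cs.append(c);ps.append(ce);print("yellow",ce.round(1),s[4],plane(c,ce,.014).round(4))
                       ~~~~^^^^^^^^^^^^^^^^^^^^^^^^
  File "m.py", line 5, in blob
    n,l,s,ce=cv2.connectedComponentsWithStats(m.astype(np.uint8));k=1+np.argmax(s[1:,4]);return l==k,ce[k],s[k]
                                                                      ~~~~~~~~~^^^^^^^^^
    return _wrapfunc(a, 'argmax', axis=axis, out=out, **kwds)
    return bound(*args, **kwds)
ValueError: attempt to get argmax of an empty sequence
```

```bash
sed -i 's/^for c in(v\[2\],v\[3\],d0\["top"\],d0\["scene"\]):/for c in(v[2],d0["top"],d0["scene"]):/; s/blob((R>170)&(G>150)&(B<80))/blob((R>.6*R.max())\&(B<.4*R)\&((G>.78*R)|(G<.25*R))\&(np.mgrid[:384,:512][1]<290)\&((np.mgrid[:384,:512][1]>180))\&(np.mgrid[:384,:512][0]<250))/' m.py; python3 m.py
```

```text
yellow [217.3  68.1] 1350 [0.6202 0.1711 0.014 ]
yellow [252.7 193.5] 34 [0.6221 0.1699 0.014 ]
yellow [265.5 221.5] 8 [0.6139 0.1692 0.014 ]
roundel tri (array([0.61994488, 0.17036495, 0.02168777]), [np.float64(0.0010128343113545023), np.float64(0.0014942680719373836), np.float64(0.0009867503146271015)]) (array([0.62091238, 0.17035607, 0.01587234]), [np.float64(0.0011140122541602553), np.float64(0.0011140122541603396)])
blue med 127.0 1624 1194 [213 162  29  73]
 edge yaw 3.59 [0.5095 0.1739 0.04  ] [0.4489 0.1701 0.04  ]
 edge yaw 3.86 [0.5095 0.1527 0.04  ] [0.4489 0.1486 0.04  ]
 width 0.02111244188329911
 back edge [0.44340782 0.16054718 0.04      ] front [0.52604433 0.15152683 0.04      ]
blue med 127.0 1774 1650 [251 102  27  82]
 edge yaw 3.69 [0.5212 0.1748 0.04  ] [0.447 0.17  0.04 ]
 edge yaw 3.9 [0.5212 0.1538 0.04  ] [0.447  0.1487 0.04  ]
 width 0.020940377268207806
 back edge [0.4420583  0.16621355 0.04      ] front [0.52549222 0.15560016 0.04      ]
handle back tri (array([0.43680137, 0.16419931, 0.02296218]), [np.float64(0.002093781032229355), np.float64(0.0020937810322293514)])
rails [[278, 90, 31, 91, 1812], [215, 81, 35, 91, 1766], [297, 33, 22, 30, 517], [237, 23, 21, 31, 510]]
rails [[315, 22, 39, 105, 2357], [251, 6, 40, 111, 2103], [276, 0, 3, 3, 9]]
```

```bash
cat >> m.py <<'E'
print("---jig")
RR=[]
for c,l,s,k in J:
    k2=sorted(k[:2],key=lambda i:s[i][0]);zt=.026;res=[]
    for j,i in enumerate(k2):
        y0,hh=s[i][1],s[i][3];ys=np.arange(y0+35,y0+hh-14)
        e=[(np.where(l[y]==i)[0].max()+.5 if j==0 else np.where(l[y]==i)[0].min()-.5) for y in ys]
        for _ in range(3):
            q=np.polyfit(ys,e,1);g=abs(np.polyval(q,ys)-e)<1.2;ys,e=ys[g],np.array(e)[g]
        bx=np.arange(s[i][0]+9,s[i][0]+s[i][2]-1) if 0 else None
        xs=np.unique(np.where(l==i)[1]);by=np.array([np.where(l[:,x]==i)[0].max()+.5 for x in xs])
        g=by>by.max()-7;qb=np.polyfit(xs[g][2:-2],by[g][2:-2],1)
        # inner rear corner
        x=(q[0]*qb[1]+q[1])/(1-q[0]*qb[0]);y=np.polyval(qb,x)
        a=plane(c,(x,y),zt);b=plane(c,(np.polyval(q,ys[0]),ys[0]),zt);w=b-a
        res.append((a,b,(x,y)));print("rail",j,"corner px",np.round((x,y),1),a.round(4),"yaw",np.degrees(np.arctan2(w[1],w[0])).round(2),len(ys),
          "rear slope",np.degrees(np.arctan2(*((plane(c,(x+15,np.polyval(qb,x+15)),zt)-a)[:2]))).round(2))
    w=res[0][0]-res[1][0];print("gap",np.linalg.norm(w).round(4),"mid",((res[0][0]+res[1][0])/2).round(4));RR.append(res)
for j in(0,1):print("tri corner",j,tri([v[0],v[1]],[RR[0][j][2],RR[1][j][2]]))
c=v[0];R,G,B=ch(c);yy,xx=np.mgrid[:384,:512]
m,ce,s=blob((R>150)&(G<.8*R)&(B<.5*R)&(yy<90)&(xx>220)&(xx<330));print("bar",ce,s,plane(c,ce,.04).round(4),cv2.minAreaRect(np.argwhere(m)[:,::-1].astype(np.float32)))
E
python3 m.py | sed -n '/---jig/,$p'
```

```text
---jig
rail 0 corner px [238.3 172. ] [ 0.5715 -0.1387  0.026 ] yaw -8.36 42 rear slope -172.4
rail 1 corner px [276.8 177.8] [ 0.5649 -0.1815  0.026 ] yaw -7.95 42 rear slope -172.64
gap 0.0434 mid [ 0.5682 -0.1601  0.026 ]
rail 0 corner px [275.  116.5] [ 0.571 -0.138  0.026] yaw -8.14 62 rear slope -171.82
rail 1 corner px [314.3 122.3] [ 0.5651 -0.1797  0.026 ] yaw -7.94 53 rear slope -171.32
gap 0.0421 mid [ 0.568  -0.1589  0.026 ]
tri corner 0 (array([ 0.57091853, -0.13833264,  0.02280879]), [np.float64(0.00014074082059667824), np.float64(0.0001407408205966576)])
tri corner 1 (array([ 0.56462482, -0.18110459,  0.02271009]), [np.float64(0.0007946890484027872), np.float64(0.0007946890484027642)])
bar [275.23121387  62.13728324] [238  52  76  21 692] [ 0.6809 -0.1767  0.04  ] ((275.4067687988281, 62.090545654296875), (75.79782104492188, 9.305768013000488), 8.972625732421875)
```

Everything agrees: roundel top at about 16 mm (expected 14), rail tops about 23–26 mm, slot gap about 43 mm, jig yaw about −8°, handle yaw 3.76°. Now I'll grasp and lift a little.

```bash
cat >> h.py <<'E'
def show():
    s=r.sense();print("t%.1f"%s["clock"],s["tcp_pos"].round(4),s["orientation"].round(2),"F",s["contact_force"].round(2),"M",s["torque"].round(2),"op %.4f"%s["opening"],"g %.1f"%s["gripper_force"]);return s
E
python3 - <<'E'
from h import *
g=[.4863,.1621];o=[180,0,3.76]
r.reach([*g,.26],o);r.servo_line([*g,.193],speed=.06);show()
r.grab(55);show()
r.servo_line([*g,.203],speed=.02);r.wait(.3);show()
r.servo_line([*g,.278],speed=.05);r.wait(.2);show()
c=r.snapshot("wrist");s=r.snapshot("scene");pickle.dump((c,s),open("d3.pkl","wb"))
cv2.imwrite("pics/lift.png",np.vstack([c["frame"][:,:,::-1]])[:,:])
a=s["frame"][130:290,180:380];cv2.imwrite("pics/lift.png",np.hstack([cv2.resize(c["frame"],(480,360)),cv2.resize(a,(320,360),interpolation=2)])[:,:,::-1])
E
```

```text
t10.1 [0.4865 0.1621 0.1936] [-1.7999e+02 -6.0000e-02  3.7600e+00] F [-0.24 -0.02  0.74] M [0.01 0.12 0.01] op 0.0879 g 0.0
t11.1 [0.4863 0.1621 0.193 ] [1.7999e+02 1.0000e-02 3.7600e+00] F [ 0.51 -0.31  0.24] M [-0.06  0.18 -0.05] op 0.0236 g 55.0
t12.1 [0.4863 0.1621 0.2029] [1.80e+02 1.00e-02 3.76e+00] F [ 0.35 -0.03 -2.14] M [-0.02  0.23 -0.01] op 0.0232 g 55.0
t13.9 [0.4863 0.1621 0.2778] [1.7999e+02 2.0000e-02 3.7600e+00] F [-0.32 -0.19 -3.27] M [-0.03  0.3   0.02] op 0.0237 g 55.0
```

View pics/lift.png

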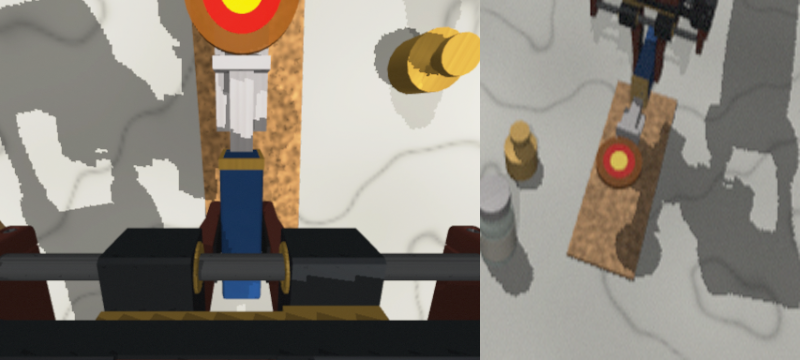

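The paddle is held level with the roundel still on its blade, rear edge at (245,52) just ahead of the heel at (241,57). Next I'll check the distances, carry it across, and look before lowering.

Run:
```python
from h import *
c,s=pickle.load(open("d3.pkl","rb"));g=np.array([.4863,.1621]);a=np.radians(3.76);u=np.array([np.cos(a),np.sin(a)])
for n,p,z in(("heel front top",(241/.9375,57/.9375),.1068),("roundel rear",(244/.9375,52/.9375),.0988),("collar front",(241/.9375,157/.9375),.1248)):
    w=plane(c,p,z)[:2]-g;print(n,w@u, w@[-u[1],u[0]])
b=np.radians(-8.);j=np.array([np.cos(b),np.sin(b)]);slot=np.array([.5928,-.1631]);q=slot-.135*j
print(q)
r.servo_line([*q,.278],[180,0,-8],speed=.09);r.wait(.2);show()
v=r.snapshot("wrist");t=r.snapshot("top");s2=r.snapshot("scene");pickle.dump((v,t,s2),open("d4.pkl","wb"))
cv2.imwrite("pics/over.png",np.hstack([cv2.resize(v["frame"],(480,360)),cv2.resize(s2["frame"][110:270,80:280],(320,360))])[:,:,::-1])
```

```text
heel front top 0.09815659715744977 0.0005241732527879868
roundel rear 0.10225863431904755 -0.0011892341100951868
collar front 0.04607084131545999 0.0004975939711806561
[ 0.45911381 -0.14431163]
t17.8 [ 0.4591 -0.1442  0.278 ] [-180.      0.     -7.99] F [-0.51  0.26 -2.95] M [0.04 0.26 0.04] op 0.0235 g 55.0
```

View pics/over.png

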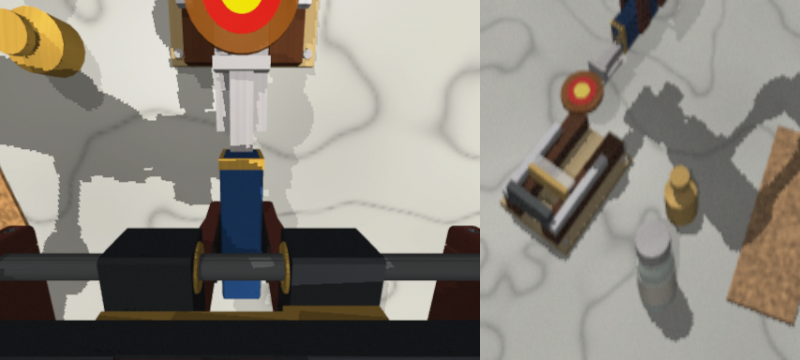

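Over the jig, the roundel is intact at wrist (242,0-52) and centred on the rails at (178-315). The heel sits at 98 mm (expected 99). Lowering now in guarded steps.

Run:
```python
from h import *
q=[.4591,-.1443]
r.servo_line([*q,.226],speed=.06)
for z in(.220,.216,.212,.207):
    r.servo_line([*q,z],speed=.02);r.wait(.1);s=show()
    if s["contact_force"][2]>1.5 or abs(s["contact_force"][:2]).max()>3:print("STOP");break
v=r.snapshot("wrist");t=r.snapshot("top");s2=r.snapshot("scene");pickle.dump((v,t,s2),open("d5.pkl","wb"))
cv2.imwrite("pics/down.png",np.hstack([cv2.resize(v["frame"],(480,360)),cv2.resize(s2["frame"][140:220,90:190],(320,360),interpolation=2)])[:,:,::-1])
```

```text
t19.5 [ 0.4591 -0.1443  0.22  ] [-180.   -0.   -8.] F [-0.13 -0.26 -2.8 ] M [ 0.07  0.25 -0.03] op 0.0238 g 55.0
t20.0 [ 0.4591 -0.1443  0.216 ] [180.  -0.  -8.] F [ 0.39 -0.15 -3.06] M [-0.03  0.24  0.  ] op 0.0236 g 55.0
t20.4 [ 0.4591 -0.1443  0.212 ] [-1.8e+02  1.0e-02 -8.0e+00] F [ 0.04 -0.37 -2.84] M [0.09 0.25 0.01] op 0.0235 g 55.0
t20.9 [ 0.4591 -0.1443  0.2071] [ 1.8e+02 -1.0e-02 -8.0e+00] F [-0.73 -0.   -2.47] M [ 0.06  0.14 -0.01] op 0.0234 g 55.0
```

View pics/down.png

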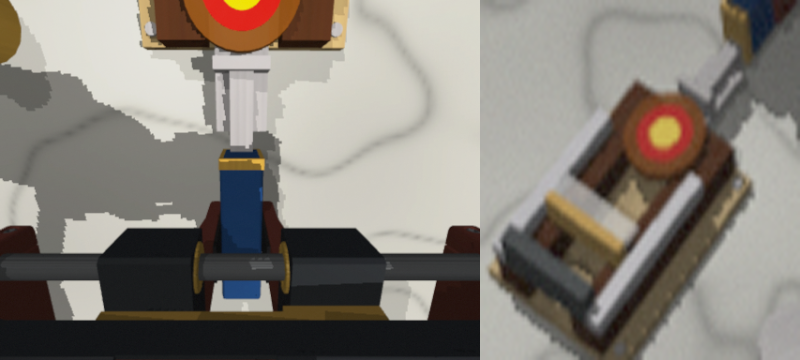

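The roundel is on the rails: the moment fell from 0.25 to 0.14 N·m, and it lies between the guide ends at crop (665,132), ahead of the heel. Pushing now with force guarding.

```bash
cat > push.py <<'E'
from h import *
b=np.radians(-8.);j=np.array([np.cos(b),np.sin(b)]);q=np.array([.4591,-.1443]);Z=.207
def F(n=1):
    return -np.mean([r.sense()["contact_force"][:2]@j for _ in range(n)])
def to(d,sp):r.servo_line([*(q+d*j),Z],speed=sp)
E
python3 - <<'E'
from push import *
F0=F();d=0;print("F0",F0)
to(.03,.03);d=.03;print("at 30",F()-F0,r.sense()["clock"])
log=[];con=None
while d<.09:
    st=.001 if con is None or d-con<.009 else .0004
    d+=st;to(d,.02);s=r.sense();f=-s["contact_force"][:2]@j-F0;log.append((round(d*1e3,1),round(f,1),round(float(s["clock"]),2)))
    if con is None and f>1.8 and log[-2][1]>1.5: con=d;print("contact",d)
    if f>7 or abs(s["torque"]).max()>3 or s["clock"]>46:break
print(log[::4],log[-4:]);print(d);show()
E
```

```text
F0 -0.7669399333816861
at 30 0.8590480659393818 22.2083
contact 0.058000000000000024
[(31.0, np.float64(1.3), 22.46), (35.0, np.float64(1.0), 23.46), (39.0, np.float64(0.0), 24.46), (43.0, np.float64(0.6), 25.46), (47.0, np.float64(2.1), 26.46), (51.0, np.float64(1.1), 27.46), (55.0, np.float64(0.7), 28.46), (59.0, np.float64(3.9), 29.46), (63.0, np.float64(3.2), 30.46), (67.0, np.float64(3.3), 31.46), (68.6, np.float64(3.7), 32.46), (70.2, np.float64(3.9), 33.46)] [(69.8, np.float64(3.1), 33.21), (70.2, np.float64(3.9), 33.46), (70.6, np.float64(5.7), 33.71), (71.0, np.float64(7.6), 33.96)]
0.07100000000000001
t34.0 [ 0.5291 -0.1542  0.207 ] [ 1.8e+02  8.0e-02 -8.0e+00] F [-6.84  0.41 -0.27] M [ 0.11  1.16 -0.04] op 0.0236 g 55.0
```

A firm rise of about 5 N/mm begins at 70 mm, after roughly 13 mm of bar travel, so this is the stop. I'll press to about 10 N, hold, confirm it is home, then draw back.

Run:
```python
from push import *
def favg():
    a=[]
    for _ in range(4):r.wait(.02);a.append(-r.sense()["contact_force"][:2]@j)
    return np.mean(a)
d=.071;f=favg();print(f)
while f<9.6 and d<.0735:
    d+=.0003;to(d,.02);f=favg();print(round(d*1e3,1),round(f,2))
t0=r.sense()["clock"];a=[]
while r.sense()["clock"]-t0<.55:r.wait(.03);a.append(-r.sense()["contact_force"][:2]@j)
print("hold",np.round(a,1),np.mean(a));show()
v=r.snapshot("wrist");s2=r.snapshot("scene")
to(.069,.01);print(favg());to(.060,.03);show();to(-.015,.06);show()
s3=r.snapshot("scene");t=r.snapshot("top");pickle.dump((v,s2,s3,t),open("d6.pkl","wb"))
cv2.imwrite("pics/home.png",np.hstack([cv2.resize(x["frame"][140:220,90:190],(400,320),interpolation=2) for x in(s2,s3)])[:,:,::-1])
```

```text
7.082112277830457
71.3 8.21
71.6 9.18
71.9 10.83
hold [11.6 11.3 10.5 10.4 10.7  9.6 11.1 10.9 11.8 10.9 10.7 10.9 10.5 10.8
 10.8  9.8 10.7] 10.760749854688664
t35.5 [ 0.5295 -0.1543  0.207 ] [-180.      0.19   -8.01] F [-10.67   0.71   1.81] M [0.17 1.65 0.02] op 0.0237 g 55.0
0.099863396065218
t36.6 [ 0.5184 -0.1526  0.2071] [ 1.80e+02 -2.00e-02 -8.01e+00] F [ 0.6  -0.67 -3.66] M [ 0.04  0.25 -0.03] op 0.0238 g 55.0
t38.0 [ 0.4444 -0.1422  0.207 ] [-1.8e+02 -1.0e-02 -8.0e+00] F [ 0.07  0.59 -2.21] M [ 0.03  0.21 -0.04] op 0.0238 g 55.0
```

View pics/home.png

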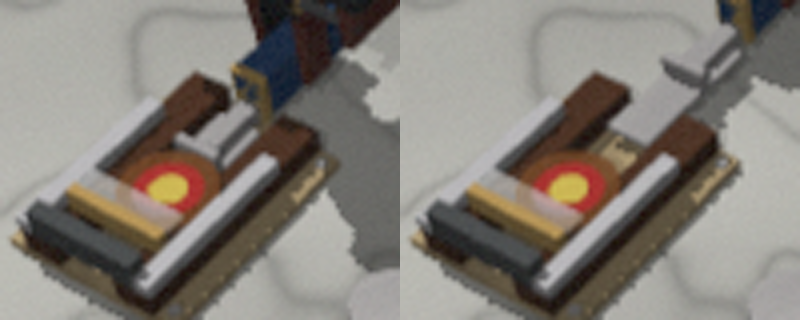

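The roundel sits under the lip against the bar, and stayed put when the paddle drew back (yellow centre at (170,187) in both halves). Now I'll retreat fully, return to the mat and release.

Run:
```python
from push import *
to(-.05,.08);p=q-.05*j
r.servo_line([*p,.278],speed=.1)
g=[.4863,.1621]
r.servo_line([*g,.278],[180,0,3.76],speed=.12)
r.servo_line([*g,.2],speed=.08);show()
z=.2
while z>.1915:
    z-=.001;r.servo_line([*g,z],speed=.02);r.wait(.05);s=r.sense()
    if s["contact_force"][2]>-1.2:break
print(z);show()
r.let_go();show()
r.servo_line([*g,.29],speed=.1);r.wait(.2);show()
r.reach([.40,.162,.36],[180,0,0])
v=r.snapshot("wrist");s3=r.snapshot("scene");t=r.snapshot("top");pickle.dump((v,s3,t),open("d7.pkl","wb"))
cv2.imwrite("pics/fin.png",np.hstack([cv2.resize(v["frame"],(400,300)),cv2.resize(s3["frame"][130:270,85:315],(400,300),interpolation=2)])[:,:,::-1])
```

```text
t43.4 [0.4866 0.1622 0.2008] [-1.7999e+02 -7.0000e-02  3.7600e+00] F [ 0.69  0.7  -2.86] M [ 0.04  0.23 -0.05] op 0.0236 g 55.0
0.197
t44.3 [0.4863 0.1621 0.1969] [1.80e+02 1.00e-02 3.76e+00] F [-0.09  0.33 -1.17] M [-0.02  0.23 -0.03] op 0.0235 g 55.0
t45.4 [0.4863 0.1621 0.197 ] [-180.      0.      3.76] F [ 0.16 -1.   -1.15] M [-0.    0.13  0.  ] op 0.0876 g 0.0
t46.7 [0.4862 0.1621 0.2892] [1.7998e+02 8.0000e-02 3.7600e+00] F [-0.06 -0.75  0.12] M [ 0.02  0.14 -0.04] op 0.0878 g 0.0
```

View pics/fin.png

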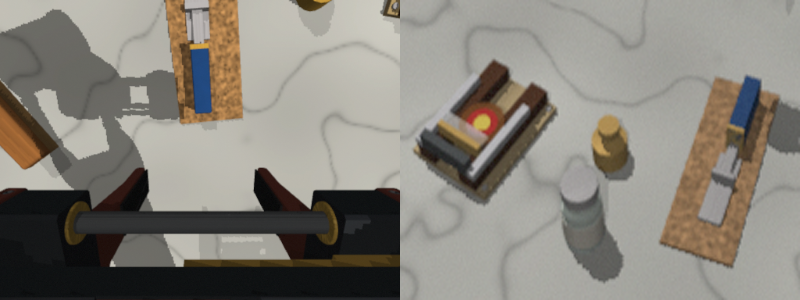

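The paddle lies flat on the mat (scene crop (730,150)), the roundel is seated (482,122), and the jar, weight and brush are where they were. The gripper is clear.

```bash
python3 -c "
from station import r
print(r.hand_in())"
```

```text
the job is handed in; nothing more can be done
None
```

The job is handed in at about 47 s of the 72 s allowed: the roundel is seated with the bar at its stop (held at about 10.8 N for 0.55 s), and the paddle is flat on the mat after being released about 3–4 mm above it; jar, weight and brush were not touched.

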